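Select the three-dot filter on the inspection light and switch it on

ROBOT

A 7-joint arm with a two-finger parallel gripper is mounted at the origin on the work surface. World frame = base frame: x ahead of the robot, y to its left, z up, the work surface at z = 0. Lengths are in m, angles in rad, forces in N, time in s.
With the tool pointing down it reaches from about 0.4 to 0.9 m from the base axis. Payload 5.6 kg.
Tool frame: the origin (TCP) lies at the very end of the fingers, on their centre line; the grasp point (between the pads) lies 19 mm behind it (r.tcp_to_grasp is the distance from the TCP to the grasp point, in m); z points along the fingers, y is the line along which they close (so a half turn about z gives the same grasp; the last joint's range is limited). The gripper opens to 92 mm and grips with 3 to 60 N. Pads are 20 mm wide; open, the fingers measure 128 mm over their backs; the gripper's body (75 mm by 189 mm) begins 69 mm behind the grasp point.
Start: joints at [1.107, 0.468, -0.012, 1.603, 0.006, 1.071, -0.056], TCP at [0.265, -0.593, 0.215] pointing down, gripper open.
Joint ranges: [-2.53, 2.53], [-0.31, 2.02], [-1.57, 1.55], [0.28, 2.44], [-1.29, 4.43], [0.15, 1.84], [-2.92, 2.92]. Speed limits (rad/s): [2.57, 2.57, 3.14, 3.14, 3.14, 3.14, 3.14].

INTERFACE

Orientations are given as a unit quaternion [w, x, y, z].
In Python, from bench import status, camera, workorder, outline_of, pinpoint, r gives the robot as it stands. The module is installed in compiled form; this text tells all that it offers.
- The arm moves only by the tool arm_command, never from a script. Its arguments are lists of equal length, an entry for each row: "slide": the shift along the tool's x, y, z in mm, a list of three; "spin": the turn about the tool's z in degrees. A call has 1 to 12 rows; each row shifts and turns the commanded pose from where the row before left it, along the tool's axes as they then stand; what a row does not reach is not made up. A row lasts 1/12 s, in which the tool goes at most 41.7 mm and 7.16 degrees, less where a joint would pass 70% of its speed; a pose out of reach is approached as far as the arm can. A call with a gripper value outside its range is refused whole. "jaw" is the opening, from -1 (shut) to 1 (fully open), set as the call begins (left out, the last holds). The fingers move at their own pace and stop on an object; "grip_force" is the grip in N (left out, the last holds). Time passes only in rows, so rows that do not move let the fingers close. It gives the time, the measured TCP pose, the force, the opening and the grip force at its end, in the units of the state.
- status.read_state(): the state, without advancing time (a new reading comes with each control period).
- camera(name): name is "side" or "top" or "wrist"; returns a dict with "pixels" (400x640x3 uint8, red, green, blue), "fx", "fy", "cx", "cy" (pixels), "dist_coeffs" ([k1, k2, p1, p2, k3] as OpenCV has them; the pictures are not rectified), "T" (4x4, takes a point from camera to world coordinates). Camera axes: x right, y up, looking along -z (the intrinsics and any distortion apply to the point x, -y, -z); pixel columns grow to the right and rows downward; lengths in m; the calibration is good to about 2 mm. A picture is of the moment at which its call begins. There is no depth.
- workorder.close_job(): hands the job in; it is judged then, once.
Trained networks look in the newest picture that a camera, given by its name, has taken for a name from the list of things; names that differ only in an ending like _2 or _b are one class to them, and where a whole thing is asked for, a point or a joint stands for the part that bears it (a point fixed in the world has none). Each returns a list of dicts, best first, with "score" (0 to 1); they miss things now and then, are a little off and sometimes report something else, mostly with a low value. They report only what shows in the picture. A call takes as long as a camera call.
- outline_of(camera, thing): "mask" (400x640 bool, what is visible of it) and "at" ([row, column] in pixels, amid what is visible of it).
- pinpoint(camera, thing): "at" ([row, column] in pixels: a listed point, or the origin of a listed thing).
The state is a dict: "time_s": time; "q": joint angles; "joint_velocities": joint speeds; "joint_torque": joint torques, N m; "eef_pos": TCP position; "tcp_rot": TCP orientation; "ft_force": force on the tool from outside, world axes, zero at the start; "torque": the same for the moment, N m; "grip_width": finger opening in m; "gripper_force": force on a finger pad.
Only numpy, scipy, OpenCV 4.12 (cv2) and the standard library are available. Lean on these libraries where they do the work, as an engineer would, in place of code of your own. Each camera call takes 0.05 s, during which the arm holds its last target. There are 200 camera calls.

TASK

Push the protruding black tab of the inspection light's filter turret around until it points straight at the middle of the label with three dots, and then press the lamp's push button fully down and let it spring back. Do it with the fingertips only: do not pinch the tab, and leave all the other things on and around the light where they are.

Things in the scene. Friction and masses are not known exactly. Their poses are not given: they have to be found in the camera images.
- light_axis (a point): The inspection light is a round grey drum, 308 mm across, standing fixed on the desk; its flat deck is 40 mm above the desk. This point is the turret's axis at deck height. Its x axis points to the light's rear, where the button is; the labels lie round the opposite (-x) half. A bridge (two posts 75 mm either side, viewing tube in the middle, top 88 mm above the desk) crosses the turret's rear, 18 to 50 mm behind the axis.
- turret (a joint): angle of the filter turret, an aluminium disc 116 mm across with five round windows, on a vertical axis; 0 = its tab points along the light's -x (front), positive = anticlockwise seen from above, stops at -1.4 and +1.4 rad. No spring and no detents: stiff friction (about 1.3 N at the tab) keeps it where it is left. It starts near 0.
- tab (a point): point on the turret's protruding black tab, 76 mm from the axis, at its top edge, 86 mm above the desk. The tab is an upright radial plate, 12 mm thick, reaching from 54 to 90 mm from the axis, and from 43 to 86 mm above the desk. Both flat sides are free to be pushed; squeezing both at once counts as pinching.
- pointer (a point): imaginary point on the turret, 122 mm from the axis, 32 mm straight out beyond the tab's outer edge and 43 mm above the desk: it lies over a label's centre when the tab points straight at that label
- label_one: fixed round white label, 52 mm across, 3 mm thick, with one black dot, on the deck 122 mm from the axis; origin at its underside. The four labels sit 0.55 and 1.1 rad either side of the front, in an order that changes from run to run.
- label_two: fixed round white label, 52 mm across, 3 mm thick, with two black dots, on the deck 122 mm from the axis; origin at its underside. The four labels sit 0.55 and 1.1 rad either side of the front, in an order that changes from run to run.
- label_three: fixed round white label, 52 mm across, 3 mm thick, with three black dots in a triangle, on the deck 122 mm from the axis; origin at its underside. The four labels sit 0.55 and 1.1 rad either side of the front, in an order that changes from run to run.
- label_four: fixed round white label, 52 mm across, 3 mm thick, with four black dots in a square, on the deck 122 mm from the axis; origin at its underside. The four labels sit 0.55 and 1.1 rad either side of the front, in an order that changes from run to run.
- lamp (a joint): travel of the lamp's grey push button: 0 = up, 0.006 m = fully down; it springs back by itself, 5 N takes it fully down
- lamp_top (a point): centre of the top face of the lamp's round push button (28 mm across), 58 mm above the desk and 10 mm above its housing, on the deck at the rear, 98 mm behind the turret's axis; it is pressed straight down
- seal: an upright square marble seal stone, 19 x 19 x 52 mm, standing on the light's deck beside the button; origin at its foot. Not part of the job.
- guard: a flat steel sword guard (ring 76 mm across, 6 mm thick) lying on the desk beside the light; origin at its underside. Not part of the job.
- teacup: a blue ceramic teacup, 72 mm across, 62 mm tall, on the desk beside the light; origin under its foot. Not part of the job.
- inkstone: a dark rectangular inkstone, 130 x 85 x 22 mm; origin at its underside. Not part of the job.
- brush: a flat paste brush about 200 mm long lying on the desk; origin at its underside. Not part of the job.
- case: a clear flat disc case, 142 x 125 x 11 mm; origin at its underside. Not part of the job.
- woodbox: a small pale wooden box, 90 x 55 x 40 mm; origin at its underside. Not part of the job.
- brushpot: a white pot with brushes standing in it, 92 mm across, about 215 mm tall; origin under its foot. Not part of the job.

How it is judged:
By the outcome, as a careful person would: the job done as asked, in the order asked, and still so for the second after the job is handed in, with the robot touching nothing.
It also fails if it takes over 45 s, if anything falls off the work surface, if the arm or the gripper's body presses on something with over 40 N, if the wrist force passes 120 N, or if a joint passes its speed limit or range.

## Working session

There is one attempt and no reset: what is moved stays moved. The work goes in short steps, Python scripts to look and compute and a tool call to move; the robot and the scene stay as the last step left them, time stands still between calls to the robot, and variables do not carry over. Pictures are saved under pics/ and viewed, at most 10 in all, crops included, and the job is handed in when it is done.

Besides the shell and the picture viewer there is one more tool, called after "Call:" as a command line: name --pt "numbers of a row" for each row, then --argument value for the rest. arm_command: Moves the arm, as the interface text tells. Its arguments: {"type":"object","properties":{"slide":{"type":"array"},"spin":{"type":"array"},"jaw":{"type":"number"},"grip_force":{"type":"number"}},"required":["slide","spin"]}

```bash
mkdir -p pics; cat > h.py <<'E'
import numpy as np, cv2
from bench import status, camera, workorder, outline_of, pinpoint, r
def ray(c,at):
    K=np.array([[c['fx'],0,c['cx']],[0,c['fy'],c['cy']],[0,0,1]])
    p=cv2.undistortPoints(np.array([[[at[1],at[0]]]],float),K,np.array(c['dist_coeffs'],float))[0,0]
    T=np.array(c['T']); return T[:3,3],T[:3,:3]@np.array([p[0],-p[1],-1.])
def onz(c,at,z):
    o,d=ray(c,at); return o+d*(z-o[2])/d[2]
E
python3 - <<'E'
from h import *
s=status.read_state(); print(s['time_s'],s['eef_pos'],s['tcp_rot'],s['ft_force'])
Z=dict(light_axis=.04,tab=.086,pointer=.043,label_one=.04,label_two=.04,label_three=.04,label_four=.04,lamp_top=.058,seal=.04,guard=0,teacup=0,inkstone=0,case=0,woodbox=0,brushpot=0,brush=0)
for n in ['top','side']:
    c=camera(n); cv2.imwrite(f'pics/{n}0.png',c['pixels'][:,:,::-1])
    print(n,np.round(c['T'][:3,3],2))
    for k,z in Z.items():
        print(k,[(round(d['score'],2),np.round(d['at']).astype(int).tolist(),np.round(onz(c,d['at'],z)[:2],4).tolist()) for d in pinpoint(n,k)[:2]])
E
```

```text
0.0 [ 0.26517361 -0.59281152  0.21364314] [-8.53385510e-04  9.77958969e-01  2.08795254e-01 -2.63345696e-04] [ 0.1099874  -0.00540657 -0.07609646]
top [ 0.37 -0.03  1.31]
light_axis [(0.66, [169, 326], [0.6001, -0.0541])]
tab [(0.61, [191, 335], [0.5174, -0.083]), (0.44, [186, 265], [0.5361, 0.1438])]
pointer [(0.56, [204, 339], [0.4804, -0.0977])]
label_one [(0.66, [204, 318], [0.4804, -0.0258])]
label_two [(0.45, [178, 358], [0.5689, -0.1607])]
label_three [(0.55, [192, 299], [0.52, 0.0371])]
label_four [(0.72, [194, 352], [0.5149, -0.1398])]
lamp_top [(0.56, [140, 316], [0.6951, -0.0231])]
seal [(0.56, [160, 294], [0.6298, 0.0519])]
guard [(0.71, [188, 264], [0.5416, 0.1585])]
teacup [(0.82, [160, 385], [0.6376, -0.2617])]
inkstone [(0.73, [264, 188], [0.2804, 0.4187])]
case [(0.55, [206, 471], [0.4738, -0.5592])]
woodbox [(0.73, [156, 422], [0.6495, -0.3941])]
brushpot [(0.71, [203, 182], [0.4923, 0.446]), (0.54, [263, 185], [0.2858, 0.4302])]
brush [(0.78, [252, 411], [0.3184, -0.3452])]
side [0.35 0.92 0.74]
light_axis [(0.82, [213, 292], [0.5931, -0.0512])]
tab [(0.79, [193, 31
[... 220 characters left out ...]
, 307], [0.5663, -0.1664])]
label_three [(0.52, [229, 312], [0.5147, 0.0245])]
label_four [(0.52, [203, 323], [0.5034, -0.1255])]
lamp_top [(0.47, [213, 266], [0.6717, -0.0143])]
seal [(0.61, [234, 273], [0.6266, 0.065])]
guard [(0.96, [267, 296], [0.5389, 0.1545]), (0.3, [232, 273], [0.6468, 0.0102])]
teacup [(0.85, [187, 290], [0.6562, -0.2796]), (0.71, [160, 344], [0.4691, -0.5433])]
inkstone [(0.68, [365, 380], [0.2916, 0.4311])]
case [(0.81, [158, 341], [0.4831, -0.553])]
woodbox [(0.58, [172, 296], [0.6541, -0.3965])]
brushpot [(0.57, [354, 290], [0.4924, 0.4336]), (0.4, [196, 320], [0.5294, -0.2331])]
brush [(0.55, [185, 377], [0.3198, -0.3475]), (0.44, [197, 317], [0.5397, -0.2196])]
```

View pics/top0.png

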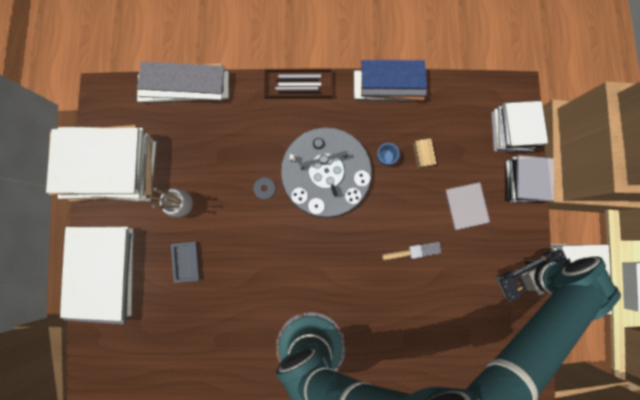

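View pics/side0.png

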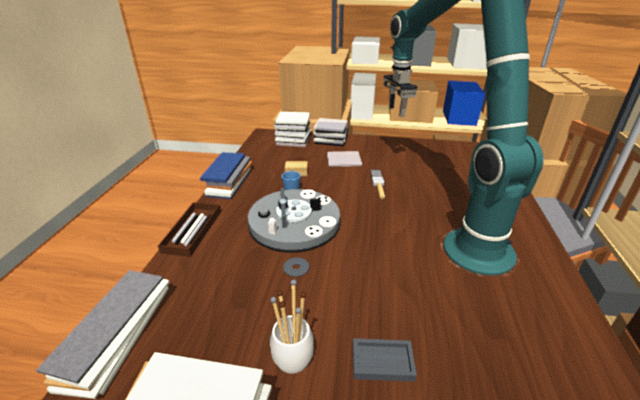

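The top picture shows the drum centred near pixel (326,171). The tab is at about (335,190) and the three-dot label at about (299,196), which is clockwise of the front. The side picture agrees. I'll move over the light for a close look, turning the tool on the way.

Call:
arm_command --pt "21 -20.4 -4.8" --pt "21 -20.4 -4.8" --pt "21 -20.4 -4.8" --pt "21 -20.4 -4.8" --pt "21 -20.4 -4.8" --pt "21 -20.4 -4.8" --pt "21 -20.4 -4.8" --pt "21 -20.4 -4.8" --pt "21 -20.4 -4.8" --pt "21 -20.4 -4.8" --pt "21 -20.4 -4.8" --pt "21 -20.4 -4.8" --spin '[0,0,0,0,0,0,0,0,0,0,0,0]' --jaw -1

```text
time_s: 2.7
eef_pos: [0.3958, -0.2656, 0.2727]
tcp_rot: [0.0, 0.978, 0.209, 0.0]
ft_force: [-0.1, 0.7, -0.5]
grip_width: 0.0138
gripper_force: 0.0
```

Call:
arm_command --pt "21 -20.4 -4.8" --pt "21 -20.4 -4.8" --pt "21 -20.4 -4.8" --pt "21 -20.4 -4.8" --pt "21 -20.4 -4.8" --pt "21 -20.4 -4.8" --pt "0 0 0" --pt "0 0 0" --pt "0 0 0" --pt "0 0 0" --pt "0 0 0" --pt "0 0 0" --spin '[0,0,0,0,0,0,-7,-7,-7,-7,-7,-7]'

```text
time_s: 3.7
eef_pos: [0.4605, -0.1037, 0.3011]
tcp_rot: [0.0, 0.837, 0.548, 0.0]
ft_force: [-0.5, 0.3, -0.1]
grip_width: 0.0003
gripper_force: 0.0
```

Call:
arm_command --pt "0 0 0" --pt "0 0 0" --pt "0 0 0" --pt "0 0 0" --pt "0 0 0" --pt "0 0 0" --pt "0 0 0" --spin '[-7,-7,-7,-7,-7,-7,-1]'

```text
time_s: 4.28
eef_pos: [0.4605, -0.1038, 0.3011]
tcp_rot: [0.0, 0.579, 0.816, -0.0]
ft_force: [-0.2, -0.5, -0.2]
grip_width: 0.0005
gripper_force: 0.0
```

```bash
cat > look.py <<'E'
import sys
from h import *
from scipy.optimize import least_squares
def fit(n,verbose=True):
    c=camera(n); P={}
    for k,z in dict(light_axis=.04,tab=.086,pointer=.043,label_one=.04,label_two=.04,label_three=.04,label_four=.04,lamp_top=.058,seal=.04).items():
        d=pinpoint(n,k)
        if d: P[k]=onz(c,d[0]['at'],z)[:2]; print(k,round(d[0]['score'],2),np.round(d[0]['at']).astype(int),np.round(P[k],4)) if verbose else 0
    return c,P
if __name__=='__main__':
    s=status.read_state(); q=s['tcp_rot']; print(s['time_s'],np.round(s['eef_pos'],4),'yaw',np.degrees(2*np.arctan2(q[2],q[1])),np.round(s['q'],2),s['grip_width'],np.round(s['ft_force'],2))
    c,P=fit('wrist'); cv2.imwrite(f'pics/{sys.argv[1]}.png',c['pixels'][:,:,::-1]); print(np.round(c['T'],3))
E
python3 look.py w1
```

```text
4.2833 [ 0.4605 -0.1038  0.3011] yaw 109.30748610741291 [ 0.58  0.11 -0.46  1.89  0.05  1.15  0.44] 0.0005171412608246598 [-0.22 -0.55 -0.16]
light_axis 0.72 [165 409] [ 0.5859 -0.057 ]
tab 0.6 [174 369] [ 0.5256 -0.0824]
label_one 0.93 [116 341] [ 0.4706 -0.0255]
label_two 0.7 [234 368] [ 0.5697 -0.1729]
label_three 0.89 [ 80 384] [0.5089 0.0362]
label_four 0.69 [204 334] [ 0.5053 -0.1464]
lamp_top 0.74 [172 490] [ 0.6898 -0.0274]
seal 0.79 [102 476] [0.6371 0.053 ]
[[ 0.944 -0.319 -0.087  0.438]
 [ 0.33   0.911  0.245 -0.036]
 [ 0.001 -0.26   0.966  0.471]
 [ 0.     0.     0.     1.   ]]
```

View pics/w1.png

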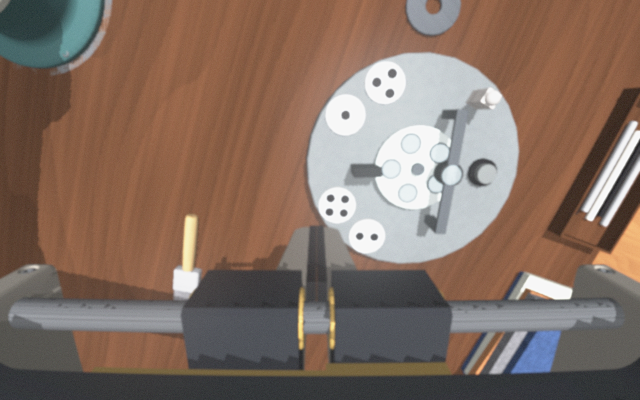

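The wrist picture is clear. Three dots are at (384,82), one at (346,115), four at (337,205) and two at (367,236). The tab is at about (366,171) and the button at about (483,172). Next I'll fit the light's pose from the label blobs.

```bash
cat > fit.py <<'E'
from look import *
A=dict(label_two=1.1,label_four=.55,label_one=-.55,label_three=-1.1)
def lightpose(n='wrist'):
    c,P=fit(n,False); im=c['pixels']; L={}
    for k in A:
        for d in outline_of(n,k)[:1]:
            m=d['mask'].astype(np.uint8); cs,_=cv2.findContours(m,cv2.RETR_EXTERNAL,cv2.CHAIN_APPROX_NONE)
            b=cv2.convexHull(max(cs,key=cv2.contourArea))[:,0,:]
            e=cv2.fitEllipse(b); L[k]=onz(c,(e[0][1],e[0][0]),.043)[:2]; print(k,np.round(e[0],1),np.round(e[1],1),np.round(L[k],4))
    def pt(p,rr,th): a=p[2]+np.pi+th; return p[:2]+rr*np.array([np.cos(a),np.sin(a)])
    def f(p,use): return np.concatenate([pt(p,.122,A[k])-use[k] for k in use])
    for nm,use in (('outline',L),('pin',{k:P[k] for k in A if k in P})):
        if len(use)<2: continue
        s=least_squares(f,[.59,-.055,.25],args=(use,)); print(nm,np.round(s.x,4),'res',np.round(s.fun*1e3,1))
        if nm=='outline' or len(L)<2: p=s.x
    if 'tab' in P: d=P['tab']-p[:2]; print('tab r',np.hypot(*d),'th',np.arctan2(d[1],d[0])-p[2]-np.pi+ (2*np.pi if d[1]<0 else 0))
    for k in P: print(k,P[k].round(4))
    return c,p
if __name__=='__main__': lightpose(sys.argv[1] if len(sys.argv)>1 else 'wrist')
E
python3 fit.py wrist; python3 fit.py top
```

```text
label_two [366.8 234.9] [32.6 34.2] [ 0.5668 -0.1751]
label_one [345.  114.9] [38.  40.5] [ 0.4753 -0.0231]
label_three [384.2  82.1] [38.6 41.5] [0.5097 0.0334]
outline [ 0.5919 -0.0565  0.2675] res [ 0.5 -0.9 -0.6  0.6  0.1  0.3]
pin [ 0.5914 -0.0574  0.275 ] res [-0.8 -0.6  1.6  0.9 -0.7  1.5 -0.1 -1.8]
tab r 0.07301515984389688 th 0.07558725835717084
light_axis [ 0.5909 -0.0583]
tab [ 0.5232 -0.0811]
label_one [ 0.4746 -0.0257]
label_two [ 0.5684 -0.1765]
label_three [0.5087 0.0341]
label_four [ 0.507  -0.1479]
lamp_top [ 0.6841 -0.0304]
seal [0.6346 0.0556]
label_two [184.6 261.5] [35.8 45. ] [0.2925 0.4151]
label_four [319.8 174.9] [18.5 27.7] [ 0.5788 -0.034 ]
label_one [316.1 205.1] [14.  14.5] [ 0.4771 -0.0212]
label_three [299.1 194.8] [15.3 15.8] [0.5118 0.0353]
outline [0.3859 0.0902 3.2498] res [ 136.6 -210.8  -96.4  198.8   19.    59.3  -59.2  -47.3]
pin [ 0.5924 -0.0653  0.2022] res [ 2.7  3.7 -2.7 -3.7]
tab r 0.22838719513331687 th -0.9617929396462497
light_axis [ 0.5916 -0.0554]
tab [ 0.536  -0.0819]
label_one [ 0.475  -0.0275]
label_three [0.519  0.0338]
lamp_top [ 0.6941 -0.0141]
seal [0.6298 0.0519]
```

Call:
arm_command --pt "-8 15.5 0" --pt "-8 15.5 0" --pt "-8.5 15.5 0" --pt "-8.5 15.5 0" --pt "0 0 35" --pt "0 0 35" --pt "0 0 35" --pt "0 0 35" --pt "0 0 35" --pt "0 0 35" --pt "0 0 29" --pt "0 0 0" --spin '[0,0,0,0,0,0,0,0,0,0,0,0]'

```text
time_s: 7.18
eef_pos: [0.5257, -0.1141, 0.0566]
tcp_rot: [-0.005, 0.58, 0.815, -0.002]
ft_force: [-0.7, 0.3, -0.8]
grip_width: 0.0002
gripper_force: 0.0
```

```bash
python3 look.py w2
```

```text
7.1833 [ 0.5257 -0.1141  0.0566] yaw 109.10900575711531 [ 0.45  0.54 -0.37  1.96  0.29  0.7   0.23] 0.00021706599478038042 [-0.73  0.27 -0.84]
light_axis 0.73 [182 442] [ 0.5908 -0.0584]
tab 0.58 [202 328] [ 0.5222 -0.082 ]
label_one 0.79 [ 59 280] [ 0.4737 -0.0233]
label_four 0.82 [259 276] [ 0.508  -0.1429]
lamp_top 0.9 [197 622] [ 0.6878 -0.0294]
seal 0.77 [ 25 591] [0.6338 0.0534]
[[ 0.945 -0.318 -0.076  0.505]
 [ 0.327  0.913  0.243 -0.046]
 [-0.008 -0.255  0.967  0.227]
 [ 0.     0.     0.     1.   ]]
```

View pics/w2.png

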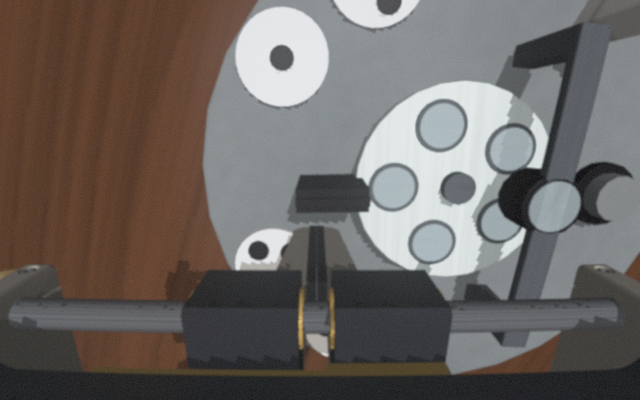

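The fingertips are down on the front (anticlockwise) side of the tab, which is at (330,192). Next I'll approach and push clockwise along the arc.

Call:
arm_command --pt "3 4 0" --pt "5 0 0" --pt "5 0 0" --pt "4 0 0" --pt "5.5 -0.9 0" --pt "5.5 -0.9 0" --pt "5.5 -0.9 0" --pt "5.5 -0.9 0" --pt "5.5 -0.9 0" --pt "5.5 -0.9 0" --pt "5.5 -0.9 0" --pt "0 0 0" --spin '[0,0,0,0,4,4,4,4,4,4,4,0]'

```text
time_s: 8.68
eef_pos: [0.5167, -0.059, 0.0619]
tcp_rot: [-0.0, 0.76, 0.65, -0.0]
ft_force: [-0.5, -0.1, 0.2]
grip_width: 0.0005
gripper_force: 0.0
```

```bash
python3 look.py w3
```

```text
8.6833 [ 0.5167 -0.059   0.0619] yaw 81.11615383542215 [ 0.26  0.49 -0.26  2.01  0.2   0.66 -0.28] 0.0004731845615123391 [-0.5  -0.09  0.18]
light_axis 0.7 [209 423] [ 0.5899 -0.0575]
label_one 0.59 [186 240] [ 0.4741 -0.0238]
label_three 0.91 [ 85 278] [0.5101 0.033 ]
label_four 0.76 [333 322] [ 0.5093 -0.1422]
seal 0.61 [ 12 485] [0.6335 0.0546]
[[ 0.988  0.15   0.04   0.529]
 [-0.155  0.954  0.257  0.012]
 [ 0.001 -0.26   0.966  0.232]
 [ 0.     0.     0.     1.   ]]
```

View pics/w3.png

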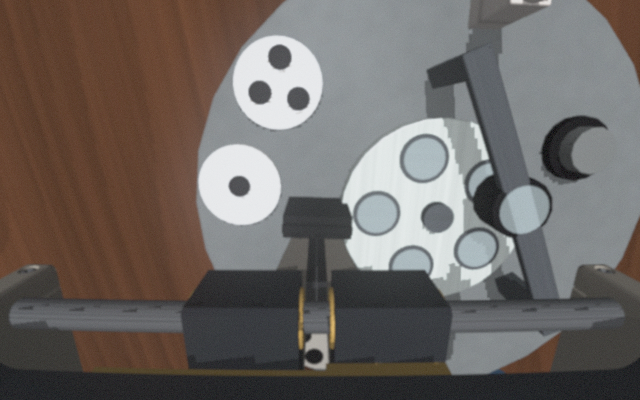

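The tab at (317,217) is flush against the fingertips and has turned about 28°. I'll continue to just short of the target and then measure.

Call:
arm_command --pt "5.2 -0.8 0" --pt "5.2 -0.8 0" --pt "5.2 -0.8 0" --pt "5.2 -0.8 0" --pt "5.2 -0.8 0" --pt "5.2 -0.8 0" --pt "5.2 -0.8 0" --pt "5.2 -0.8 0" --pt "3.3 -0.5 0" --pt "0 0 0" --spin '[4,4,4,4,4,4,4,4,2.5,0]'

```text
time_s: 10.02
eef_pos: [0.5292, -0.0168, 0.0619]
tcp_rot: [0.0, 0.918, 0.395, -0.0]
ft_force: [-0.6, -0.1, -0.2]
grip_width: 0.0004
gripper_force: 0.0
```

```bash
python3 look.py w4; python3 fit.py
```

```text
10.0167 [ 0.5292 -0.0168  0.0619] yaw 46.59271096761558 [ 0.06  0.49 -0.11  2.    0.09  0.66 -0.87] 0.0004387778129786394 [-0.56 -0.1  -0.19]
light_axis 0.88 [206 423] [ 0.5916 -0.0546]
tab 0.72 [230 311] [ 0.5402 -0.0036]
label_two 0.74 [341 495] [ 0.5661 -0.1772]
label_three 0.56 [194 236] [0.5094 0.035 ]
lamp_top 0.55 [ 70 542] [ 0.6864 -0.0305]
seal 0.62 [ 24 360] [0.6335 0.0548]
[[ 0.726  0.664  0.178  0.581]
 [-0.687  0.701  0.189  0.036]
 [ 0.001 -0.259  0.966  0.232]
 [ 0.     0.     0.     1.   ]]
label_two [494.7 345. ] [47.2 71.5] [ 0.5642 -0.1776]
label_one [257.  261.5] [21.3 50.4] [ 0.4857 -0.0072]
label_three [237.9 194.1] [77.2 82.7] [0.511  0.0338]
outline [ 0.5947 -0.0561  0.2116] res [-0.7  3.6 -6.  -8.4  6.8  4.8]
pin [0.6127 0.0193 0.0083] res [ -10.6   86.3  -37.  -181.2   47.6   94.8]
tab r 0.07605536215528792 th -0.9529640624741851
light_axis [ 0.5908 -0.0563]
tab [ 0.5386 -0.0047]
label_two [ 0.5689 -0.1763]
label_three [0.5088 0.0327]
label_four [0.5463 0.1358]
lamp_top [ 0.6861 -0.0313]
seal [0.6329 0.0532]
```

View pics/w4.png

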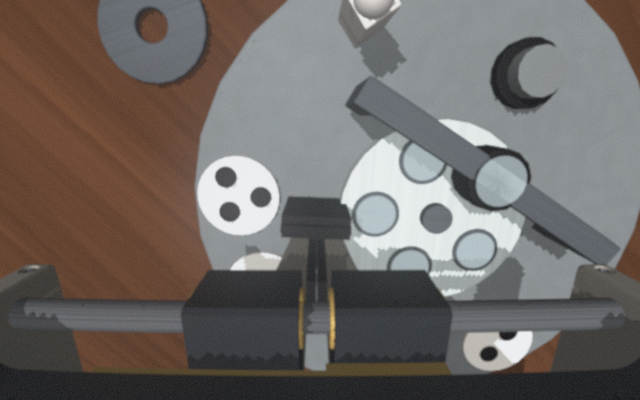

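The tab at (316,212) is about 4° short of the three-dot label, whose centre is at (238,194). I'll give it a small push, then back off, rise and measure.

Call:
arm_command --pt "2.1 -0.3 0" --pt "2.1 -0.3 0" --pt "0 0 0" --pt "0 0 0" --pt "-6 0 0" --pt "-12 0 0" --pt "0 0 -20" --pt "0 0 -35" --pt "0 0 -35" --pt "0 0 -35" --pt "0 0 0" --pt "0 0 0" --spin '[1.6,1.6,0,0,0,0,0,0,0,0,0,0]'

```text
time_s: 12.22
eef_pos: [0.5192, -0.0269, 0.1889]
tcp_rot: [0.001, 0.929, 0.369, 0.002]
ft_force: [0.1, -0.2, -0.6]
grip_width: 0.0007
gripper_force: 0.0
```

```bash
python3 look.py w5; python3 fit.py; python3 - <<'E'
from h import *
c=camera('wrist'); im=c['pixels']
np.save('w5.npy',im)
E
```

```text
12.2167 [ 0.5192 -0.0269  0.1889] yaw 43.36716562584545 [ 0.09  0.28 -0.12  1.94  0.04  0.91 -0.87] 0.000662190655894394 [ 0.12 -0.24 -0.57]
light_axis 0.75 [158 381] [ 0.5894 -0.0563]
tab 0.71 [160 310] [ 0.5425 -0.0006]
label_one 0.95 [214 284] [ 0.4743 -0.0234]
label_two 0.8 [246 443] [ 0.5692 -0.1799]
label_three 0.8 [154 264] [0.5092 0.0343]
label_four 0.95 [261 383] [ 0.5097 -0.1445]
lamp_top 0.75 [ 64 442] [ 0.6875 -0.0311]
seal 0.86 [ 46 334] [0.6329 0.0537]
[[ 0.686  0.704  0.183  0.573]
 [-0.727  0.663  0.179  0.023]
 [ 0.004 -0.256  0.967  0.359]
 [ 0.     0.     0.     1.   ]]
label_two [442.5 245.5] [43.8 48.3] [ 0.5675 -0.1748]
label_four [386.1 262.1] [39.2 43.8] [ 0.5106 -0.1436]
label_one [285.5 213.2] [45.6 49.2] [ 0.476  -0.0229]
label_three [267. 154.] [51.  52.1] [0.5102 0.0332]
outline [ 0.5928 -0.0557  0.2712] res [ 1.1 -0.4 -0.9 -1.4 -0.5  0.8  0.2  1. ]
pin [ 0.5903 -0.0576  0.2661] res [ 0.7  2.9 -1.9 -2.2  1.4  1.8 -0.3 -2.5]
tab r 0.07434154899983232 th -1.120664627153281
light_axis [ 0.5905 -0.0558]
tab [5.437e-01 1.000e-04]
label_one [ 0.4717 -0.0252]
label_two [ 0.5648 -0.1799]
label_three [0.5085 0.0352]
label_four [ 0.5085 -0.1443]
lamp_top [ 0.6881 -0.0301]
seal [0.6315 0.0531]
```

View pics/w5.png

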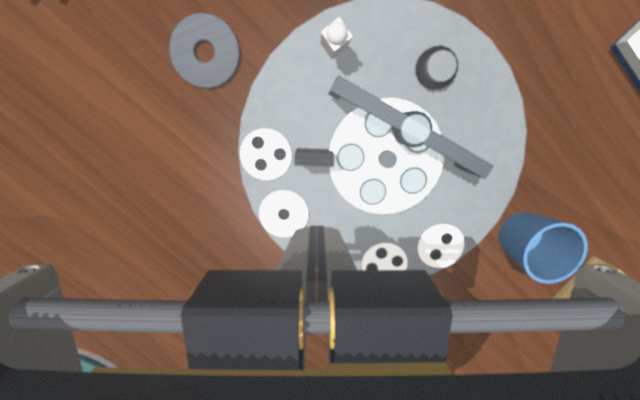

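The tab at (314,157) now points at the three-dot label at (266,154). I'll measure it more finely.

```bash
python3 - <<'E'
from h import *
im=np.load('w5.npy'); cv2.imwrite('pics/crop.png',cv2.resize(im[125:190,235:355,::-1],None,fx=6.5,fy=6.5,interpolation=cv2.INTER_CUBIC))
g=im.mean(2)
for x in (298,303,308,313,318,323,328,333): print(x,g[144:172,x].astype(int))
m=outline_of('wrist','tab')[0]['mask']; ys,xs=np.nonzero(m); print(xs.min(),xs.max(),ys.min(),ys.max())
E
```

```text
298 [194 191 192 177 148 126 109 106 105 108 110 109 110 108 108 108 111 109
 106 112 122 147 178 189 193 195 194 192]
303 [191 194 189 172 138 107  97  95 103 109 109 110 107 107 109 107 110 109
 110 109 116 137 166 187 191 195 193 196]
308 [194 195 190 175 145 114  98 101 107 107 110 112 107 103 109 111 111 109
 108 109 114 114 134 146 160 173 184 193]
313 [195 194 196 185 159 121 103 100 101 106 108 115 111 110 107 108 110 112
 110 106 108 119 132 144 149 145 151 150]
318 [196 191 194 185 158 121 100 102 102 104 107 109 108 109 107 105 109 107
 108 111 106 114 130 147 148 147 146 149]
323 [195 194 193 187 164 124 103 100 103 106 108 110 108 106 108 112 114 111
 109 108 108 115 128 141 144 150 147 148]
328 [196 196 195 189 169 134 106  99 101 106 109 116 108 109 106 110 108 113
 107 108 110 115 118 138 146 147 150 149]
333 [246 247 247 247 247 247 240 176 121 107 104 106 111 110 107 111 111 114
 112 108 109 114 147 184 216 221 225 237]
296 446 97 213
```

View pics/crop.png

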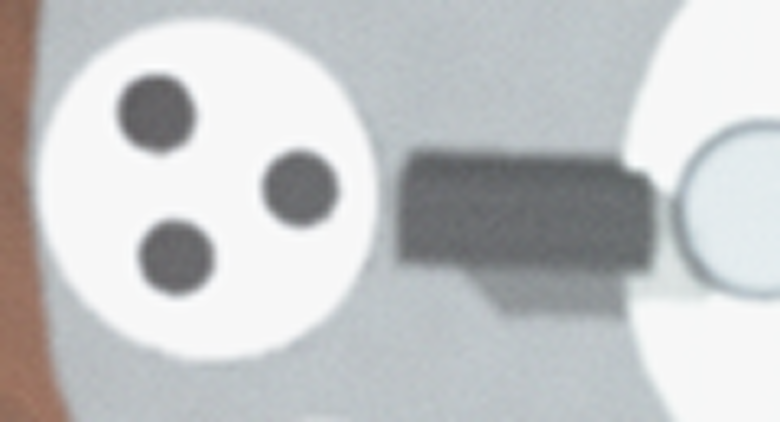

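```bash
python3 - <<'E'
from fit import *
c,p=lightpose('wrist')
def ln(pts,z,off):
    w=np.array([onz(c,(y,x),z)[:2] for x,y in pts]); 
    d=w[0]-w[-1]; print('dir',np.degrees(np.arctan2(d[1],d[0])))
    for q in w:
        v=q-p[:2]; R=np.hypot(*v); print(round(R,4),round(np.degrees(np.arctan2(v[1],v[0])+np.arcsin(off/R)),2))
ln([(303,147.65),(308,147.83),(313,148.24),(318,148.2),(323,148.35),(328,148.54)],.043,.006)   # clockwise face foot
ln([(300,164.4),(313,165.2),(323,165.6),(328,166.1)],.086,-.006)
print('target model',np.degrees(p[2]+np.pi-1.1))
im=c['pixels'].min(2); m=(im>200).astype(np.uint8); m[175:]=0
cv2.floodFill
n,lab,st,ce=cv2.connectedComponentsWithStats(m); i=lab[150,250]; 
cs,_=cv2.findContours((lab==i).astype(np.uint8),cv2.RETR_EXTERNAL,cv2.CHAIN_APPROX_NONE); e=cv2.fitEllipse(cv2.convexHull(cs[0])); print('label px',e)
v=onz(c,e[0][::-1],.043)[:2]-p[:2]; print('label dir',np.hypot(*v),np.degrees(np.arctan2(v[1],v[0])))
h=onz(c,(159,387.3),.046); print('hub',h)
E
```

```text
label_two [442.  245.3] [41.9 46.3] [ 0.5677 -0.1748]
label_four [385.6 258.6] [31.4 46.7] [ 0.5134 -0.1404]
label_one [284.8 212.9] [44.5 48.3] [ 0.476  -0.0222]
label_three [267.1 154.2] [51.  52.4] [0.5104 0.033 ]
outline [ 0.5935 -0.0544  0.2756] res [ 2.2  0.7 -2.6 -3.7  0.1  0.9  0.3  2.2]
pin [ 0.5913 -0.0559  0.2824] res [-1.4  3.7 -0.8 -1.8  3.  -0.9 -0.8 -1. ]
tab r 0.07356477824722947 th -1.091331518704882
light_axis [ 0.5909 -0.0553]
tab [ 0.5431 -0.0008]
pointer [ 0.5679 -0.176 ]
label_one [ 0.4706 -0.0227]
label_two [ 0.5698 -0.1795]
label_three [0.5087 0.0341]
label_four [ 0.5099 -0.1443]
seal [0.634  0.0526]
dir 131.35154373936615
0.0841 133.27
0.079 133.39
0.0739 133.72
0.0688 133.71
0.0637 133.87
0.0587 134.1
dir 129.87227463058608
0.085 132.17
0.0735 132.54
0.0646 132.75
0.0602 133.13
target model 132.7634940252523
label px ((266.5289001464844, 153.51889038085938), (52.129756927490234, 53.995845794677734), 143.71653747558594)
label dir 0.12114625044827784 133.26202398832248
hub [ 0.59128261 -0.05916746  0.046     ]
```

All estimates lie within about 1° of the target. I'll take one cleaner view, with every label unobstructed, to confirm before pressing the button.

Call:
arm_command --pt "-15 5 -5" --pt "-15 5 -5" --pt "-15 5 -5" --pt "-15 5 -5" --pt "0 0 0" --pt "0 0 0" --spin '[0,0,0,0,0,0]'

```text
time_s: 14.72
eef_pos: [0.4889, -0.0822, 0.2073]
tcp_rot: [0.0, 0.929, 0.369, 0.0]
ft_force: [0.1, -0.3, 0.1]
grip_width: 0.0003
gripper_force: 0.0
```

```bash
cat > fine.py <<'E'
from look import *
c=camera('wrist'); im=c['pixels']; cv2.imwrite('pics/w6.png',im[:,:,::-1])
K=np.array([[c['fx'],0,c['cx']],[0,c['fy'],c['cy']],[0,0,1]]); D=np.array(c['dist_coeffs'],float); T=np.array(c['T'])
def proj(P):
    q=(np.atleast_2d(P)-T[:3,3])@T[:3,:3]; q=q*[1,-1,-1]
    return cv2.projectPoints(q.reshape(-1,1,3).astype(float),np.zeros(3),np.zeros(3),K,D)[0][:,0]
mn=im.min(2); n,lab,st,ce=cv2.connectedComponentsWithStats((mn>185).astype(np.uint8))
A=[1.1,.55,-.55,-1.1]
def pt(p,r,th,z): a=p[2]+np.pi+th; return np.array([p[0]+r*np.cos(a),p[1]+r*np.sin(a),z])
p=np.array([.592,-.0565,.269])
for it in range(2):
    obs=[]
    for th in A:
        u=proj(pt(p,.122,th,.043))[0]; w=lab[int(u[1])-9:int(u[1])+10,int(u[0])-9:int(u[0])+10]; w=w[w>0]
        i=np.bincount(w).argmax(); cs,_=cv2.findContours((lab==i).astype(np.uint8),0,1); e=cv2.fitEllipse(cv2.convexHull(max(cs,key=len)))
        obs.append(e); 
    ok=[k for k in range(4) if 0.8<obs[k][1][0]/obs[k][1][1] and obs[k][1][1]<70]
    s=least_squares(lambda p:np.concatenate([proj(pt(p,.122,A[k],.043))[0]-obs[k][0] for k in ok]),p); p=s.x
print([np.round(e[0]+e[1],1).tolist() for e in obs],ok,p.round(4),'res px',s.fun.round(2))
g=cv2.GaussianBlur(im.mean(2),(3,3),0.7)
def poly(p,th,off):
    a=p[2]+np.pi+th; u=np.array([np.cos(a),np.sin(a)]); t=np.array([u[1],-u[0]])
    P=[np.r_[p[:2]+r*u+(s+off)*t,z] for r in(.054,.090) for s in(-.006,.006) for z in(.043,.086)]
    return cv2.convexHull(proj(P).astype(np.float32))[:,0]
def err(th,off):
    h=poly(p,th,off); S=8; M=np.zeros((60*S,80*S),np.uint8); cv2.fillPoly(M,[np.round((h-o+.5)*S).astype(int)],255)
    M=cv2.GaussianBlur(cv2.resize(M,(80,60),interpolation=cv2.INTER_AREA)/255.,(3,3),.7)
    I=np.clip((180-g[o[1]:o[1]+60,o[0]:o[0]+80])/70,0,1); return abs(M-I).sum()
o=np.round(proj(pt(p,.072,-1.1,.065))[0]-[40,30]).astype(int)
for off in (0,None):
    E=min((err(t,f),t,f) for t in np.arange(-1.2,-.99,.005) for f in ([0] if off==0 else np.arange(-.004,.0041,.0005)))
    print(E)
print([(round(t,2),round(err(t,0),1)) for t in np.arange(-1.2,-.99,.02)])
E
python3 fine.py
```

```text
[[423.2, 189.1, 45.6, 49.5], [367.1, 207.5, 44.7, 48.3], [266.1, 155.1, 48.8, 50.6], [247.4, 93.5, 51.2, 54.9]] [0, 1, 2, 3] [ 0.5925 -0.0564  0.2665] res px [ 0.18 -0.07 -0.02  0.21 -0.11 -0.08 -0.04 -0.02]
(np.float64(377.7250685655239), np.float64(-1.100000000000002), 0)
(np.float64(375.11202346506656), np.float64(-1.1200000000000017), np.float64(-0.0015))
[(np.float64(-1.2), np.float64(972.1)), (np.float64(-1.18), np.float64(843.0)), (np.float64(-1.16), np.float64(718.1)), (np.float64(-1.14), np.float64(593.4)), (np.float64(-1.12), np.float64(473.6)), (np.float64(-1.1), np.float64(377.7)), (np.float64(-1.08), np.float64(417.4)), (np.float64(-1.06), np.float64(483.9)), (np.float64(-1.04), np.float64(556.7)), (np.float64(-1.02), np.float64(629.5)), (np.float64(-1.0), np.float64(708.7))]
```

View pics/w6.png

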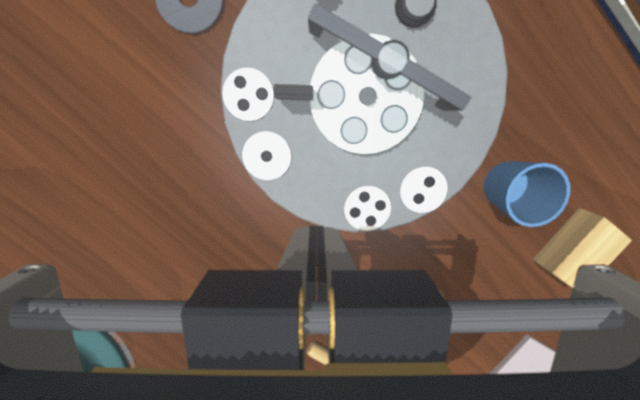

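The fit is clean, with label residuals of about 0.2 px, and gives a turret angle of −1.10. That is dead on the three-dot label. The button is at (0.687, −0.0306), so I'll move over it.

Call:
arm_command --pt "22.4 12.3 0" --pt "22.4 12.3 0" --pt "22.4 12.3 0" --pt "22.4 12.3 0" --pt "22.4 12.3 0" --pt "22.4 12.3 0" --pt "22.4 12.3 0" --pt "22.4 12.3 0" --pt "0 0 0" --pt "0 0 30" --pt "0 0 30" --pt "0 0 0" --spin '[0,0,0,0,0,0,0,0,0,0,0,0]'

```text
time_s: 15.77
eef_pos: [0.6821, -0.0288, 0.14]
tcp_rot: [-0.002, 0.929, 0.371, -0.005]
ft_force: [-0.9, 0.2, -1.6]
grip_width: 0.0006
gripper_force: 0.0
```

Call:
arm_command --pt "0 0 25" --pt "0 0 25" --pt "0 0 22" --pt "0 0 5" --pt "0 0 0" --pt "0 0 0" --pt "0 0 0" --spin '[0,0,0,0,0,0,0]'

```text
time_s: 16.35
eef_pos: [0.688, -0.0299, 0.0722]
tcp_rot: [0.001, 0.929, 0.37, 0.001]
ft_force: [0.5, 0.6, 1.2]
grip_width: 0.0005
gripper_force: 0.0
```

Call:
arm_command --pt "0 0 5" --pt "0 0 5" --pt "0 0 3" --pt "0 0 2" --pt "0 0 1" --pt "0 0 0" --pt "0 0 0" --pt "0 0 0" --spin '[0,0,0,0,0,0,0,0]'

```text
time_s: 17.02
eef_pos: [0.6868, -0.0302, 0.0544]
tcp_rot: [0.0, 0.929, 0.37, 0.0]
ft_force: [-0.1, 0.5, 3.5]
grip_width: 0.0006
gripper_force: 1.9
```

Call:
arm_command --pt "0 0 1" --pt "0 0 1" --pt "0 0 0.5" --pt "0 0 0" --pt "0 0 0" --pt "0 0 0" --spin '[0,0,0,0,0,0]'

```text
time_s: 17.52
eef_pos: [0.6868, -0.0302, 0.0524]
tcp_rot: [0.0, 0.929, 0.37, 0.0]
ft_force: [-1.3, -0.4, 8.4]
grip_width: 0.0006
gripper_force: 4.3
```

Call:
arm_command --pt "0 0 0.7" --pt "0 0 0.7" --pt "0 0 0" --pt "0 0 0" --spin '[0,0,0,0]'

```text
time_s: 17.85
eef_pos: [0.6869, -0.0301, 0.0523]
tcp_rot: [0.0, 0.929, 0.37, 0.0]
ft_force: [-5.1, 0.1, 15.6]
grip_width: 0.0001
gripper_force: 7.8
```

The button is hard on its stop: the force rose to 15.6 N with no further travel. Now I'll release it and rise clear.

Call:
arm_command --pt "0 0 -4" --pt "0 0 -10" --pt "0 0 -25" --pt "0 0 -35" --pt "0 0 -35" --pt "0 0 -35" --pt "-25 -15 0" --pt "-25 -15 0" --pt "-25 -15 0" --pt "-25 -15 0" --pt "-25 -10 0" --pt "0 0 0" --spin '[0,0,0,0,0,0,0,0,0,0,0,0]'

```text
time_s: 18.85
eef_pos: [0.5425, -0.0675, 0.1936]
tcp_rot: [-0.0, 0.93, 0.368, -0.002]
ft_force: [-0.1, -0.8, 0.6]
grip_width: 0.0003
gripper_force: 0.0
```

Call:
arm_command --pt "-25 -10 0" --pt "-25 -5 0" --pt "0 0 0" --pt "0 0 0" --pt "0 0 0" --spin '[0,0,0,0,0]'

```text
time_s: 19.27
eef_pos: [0.5018, -0.0883, 0.1942]
tcp_rot: [0.0, 0.929, 0.37, 0.0]
ft_force: [-0.1, -0.1, 1.2]
grip_width: 0.0008
gripper_force: 0.0
```

```bash
sed -i 's/w6/w7/' fine.py; python3 fine.py; python3 look.py w8
```

```text
[[414.8, 196.8, 45.8, 49.7], [356.6, 215.6, 44.7, 48.4], [251.9, 161.6, 48.8, 51.1], [231.9, 98.1, 51.4, 55.4]] [0, 1, 2, 3] [ 0.5924 -0.0565  0.2666] res px [ 0.02 -0.07  0.16  0.23 -0.14 -0.05 -0.03 -0.07]
(np.float64(1031.102153888947), np.float64(-1.105000000000002), 0)
(np.float64(1029.6176002995535), np.float64(-1.1150000000000018), np.float64(-0.0005))
[(np.float64(-1.2), np.float64(1466.5)), (np.float64(-1.18), np.float64(1364.1)), (np.float64(-1.16), np.float64(1265.2)), (np.float64(-1.14), np.float64(1165.8)), (np.float64(-1.12), np.float64(1070.7)), (np.float64(-1.1), np.float64(1037.0)), (np.float64(-1.08), np.float64(1061.6)), (np.float64(-1.06), np.float64(1105.6)), (np.float64(-1.04), np.float64(1154.4)), (np.float64(-1.02), np.float64(1207.8)), (np.float64(-1.0), np.float64(1262.6))]
19.3167 [ 0.5019 -0.088   0.1941] yaw 43.4533601793408 [ 0.19  0.26 -0.09  1.96  0.03  0.92 -0.73] 0.00040658253358798684 [-0.14 -0.    0.39]
light_axis 0.73 [102 351] [ 0.5901 -0.0552]
tab 0.95 [ 98 274] [ 0.5416 -0.0018]
label_one 0.92 [165 253] [ 0.4732 -0.0251]
label_two 0.73 [198 416] [ 0.5687 -0.1788]
label_three 0.81 [ 98 231] [0.5091 0.0356]
label_four 0.83 [217 356] [ 0.5073 -0.146 ]
lamp_top 0.77 [  1 409] [ 0.6864 -0.0305]
seal 0.27 [217 354] [ 0.5053 -0.1452]
[[ 0.688  0.702  0.187  0.556]
 [-0.726  0.664  0.178 -0.039]
 [ 0.001 -0.258  0.966  0.364]
 [ 0.     0.     0.     1.   ]]
```

View pics/w7.png

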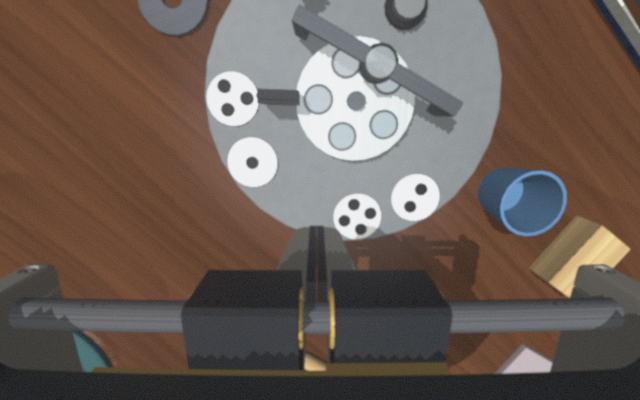

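The tab at (278,97) still points at the three-dot label at (232,98). The robot is clear of everything, so I'll hand the job in.

```bash
python3 -c "
from bench import workorder; print(workorder.close_job())"
```

```text
the job is handed in; nothing more can be done
None
```

The tab points at the three-dot label (measured −1.10 rad), the lamp button was then pressed to its stop and released, and the job was handed in at about 19 s; I did not check the button's spring-back by measurement.

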